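# Hand stamps from storage tray to signing rack, in reverse order

### The arm

A 6-joint arm with a two-finger parallel gripper is mounted at the origin on the work surface. World frame = base frame: x ahead of the robot, y to its left, z up, the work surface at z = 0. Lengths are in m, angles in rad, forces in N, time in s.
With the tool pointing down it reaches from about 0.375 to 0.9 m from the base axis. Payload 3.1 kg.
Tool frame: the origin (TCP) lies midway between the tips of the shut fingers; the grasp point (between the pads) lies robot.grip_point_offset behind it (robot.grip_point_offset is the distance from the TCP to the grasp point, in m); z points along the fingers, y is the direction in which the jaws open and shut (so a half turn about z gives the same grasp; the last joint's range is limited). The gripper opens to 87 mm and grips with 3 to 60 N. Pads are 19 mm wide; open, the fingers measure 117 mm over their backs; the gripper's body (75 mm by 190 mm) begins 51 mm behind the grasp point.
Start: joints at [1.044, 0.527, 1.433, -0, 1.181, -0.178], TCP at [0.214, 0.587, 0.223] pointing down, gripper open.
Joint ranges: [-3.08, 3.08], [-0.75, 2.2], [0.22, 2.44], [-1.43, 4.57], [0, 2.65], [-2.85, 2.85]. Speed limits (rad/s): [2.79, 2.79, 3.14, 3.14, 3.14, 3.14].

### API

Orientations are given as a unit quaternion [x, y, z, w].
In Python, from rig import robot, cams, hand_in gives the robot as it stands. The module is installed in compiled form; this text tells all that it offers.
- The arm moves only by the tool send_rows, never from a script. Its argument "steps" is one flat list of numbers, 5 for each row, row after row: the finger opening in m, from 0 to 0.087, then the shift along the tool's x, y, z in m, then the turn about the tool's z in rad. A call has 1 to 8 rows; each row is the pose to reach, as a shift and turn from the pose measured when the call began, along the tool's axes at that moment; what a row does not reach only later rows make up. A row lasts 1/8 s, in which the tool goes at most 62.5 mm and 10.7 degrees, less where a joint would pass 70% of its speed; a pose out of reach is approached as far as the arm can. A call with a gripper value outside its range is refused whole. The fingers move at their own pace and stop on an object; "force" is the grip in N (left out, the last holds). Time passes only in rows, so rows that repeat a pose let the fingers close. It gives the time, the measured TCP pose, the force and the opening at its end, in the units of the state.
- robot.get_obs(): the state, without advancing time (a new reading comes with each control period).
- cams.camera(name): name is "side" or "top" or "wrist"; returns a dict with "color" (384x512x3 uint8, red, green, blue), "range_z" (384x512 float32, m along the optical axis (not along the pixel's ray), 0 where there is no reading), "intrinsics" (3x3 intrinsics, pixels), "k1" (the pictures are not rectified: a ray, as slopes to the right and down, at radius r is drawn at 1 + k1 r^2 times it, then the intrinsics apply), "extrinsics" (4x4, takes a point from camera to world coordinates). Camera axes: x right, y down, z forward; pixel columns grow to the right and rows downward; lengths in m; the calibration is good to about 2 mm. A picture is of the moment at which its call begins.
- hand_in(): hands the job in, once; it reports no verdict.
The state is a dict: "time": time; "q": joint angles; "joint_velocities": joint speeds; "joint_torque": joint torques, N m; "position": TCP position; "tool_rot": TCP orientation; "ft_force": force on the tool from outside, world axes, zero at the start; "moment": the same for the moment, N m; "grip_width": finger opening in m.
Only numpy, scipy, OpenCV 4.12 (cv2) and the standard library are available. Lean on these libraries where they do the work, as an engineer would, in place of code of your own. Each camera call takes 0.05 s, during which the arm holds its last target.

### The job

Move the four hand stamps from their felt rests on the storage tray into the signing rack, one per pocket, in the reverse order: counted from each holder's brass knob, the stamp that stood nearest the tray's knob goes in the pocket farthest from the rack's knob, and so on, until the one that stood farthest from the tray's knob is next to the rack's knob. Let each stand upright on its foot on the pocket floor; do not knock any over, and leave the ink pad, mug and stapler where they are.

Things in the scene. Friction and masses are not known exactly. Their poses are not given: they have to be found in the camera images.
- stamp_round: Wooden hand stamp with a ROUND foot (40 mm across, 17 mm high) and a turned bulb handle; 75 mm tall. The bulb has a straight band 30 mm across from 45 to 63 mm above the underside; grip there, at 55 mm. Origin at the centre of its underside, z up its handle. 0.1 kg. Starts on its rest, 14 mm above the desk, x along the row (within 0.15 rad).
- stamp_square: Wooden hand stamp with a SQUARE foot (36 x 36 mm, 17 mm high) and a plain, slim round stick handle 20 mm across; 82 mm tall, the tallest. Grip the stick at 60 mm above the underside. Origin at the centre of its underside, z up its handle. 0.1 kg. Starts on its rest, 14 mm above the desk, x along the row (within 0.15 rad).
- stamp_oblong: Wooden hand stamp with an OBLONG foot (40 mm along its x, 26 mm along its y, 17 mm high) and a flat block handle 36 mm along x and 16 mm thick along y; 62 mm tall. Grip the block across its thickness (along y) at 46 mm above the underside. Origin at the centre of its underside, z up its handle. 0.1 kg. Starts on its rest, 14 mm above the desk, x along the row (within 0.15 rad).
- stamp_octagon: Wooden hand stamp with an EIGHT-SIDED foot (40 mm across the flats, 17 mm high) and a wide, low mushroom knob 38 mm across; 60 mm tall, the shortest. The knob is straight-sided from 37 to 55 mm above the underside; grip it at 46 mm. Origin at the centre of its underside, z up its handle. 0.1 kg. Starts on its rest, 14 mm above the desk, x along the row (within 0.15 rad).
- rest_round: Flat grey felt-covered rest, rigid, round, 58 mm across, 8 mm thick, fixed on the storage tray; the stamp of the same foot shape stands on it at the start. Origin at the centre of its underside, 6 mm above the desk; axes parallel to the tray's. The order of the four rests along the tray changes from start to start.
- rest_square: Flat grey felt-covered rest, rigid, square, 58 x 58 mm, 8 mm thick, fixed on the storage tray; the stamp of the same foot shape stands on it at the start. Origin at the centre of its underside, 6 mm above the desk; axes parallel to the tray's. The order of the four rests along the tray changes from start to start.
- rest_oblong: Flat grey felt-covered rest, rigid, oblong, 58 mm along x by 40 mm along y, 8 mm thick, fixed on the storage tray; the stamp of the same foot shape stands on it at the start. Origin at the centre of its underside, 6 mm above the desk; axes parallel to the tray's. The order of the four rests along the tray changes from start to start.
- rest_octagon: Flat grey felt-covered rest, rigid, eight-sided, 58 mm across the flats, 8 mm thick, fixed on the storage tray; the stamp of the same foot shape stands on it at the start. Origin at the centre of its underside, 6 mm above the desk; axes parallel to the tray's. The order of the four rests along the tray changes from start to start.
- tray: Storage tray, fixed: dark wooden board 260 x 68 x 6 mm (x, y, z) with the rests in a row along x, 64 mm apart (x = -96, -32, 32, 96 mm). Origin at its underside's centre, on the desk. At its -x end, towards the robot, a 16 mm high end block (to x = -164 mm) carries a brass knob, 22 mm across, top 41 mm up, at x = -147 mm.
- rack: Signing rack, fixed: dark wood, 260 x 68 x 16 mm (x, y, z), four open square pockets 60 x 60 mm inside, centres at x = -96, -32, 32, 96 mm, y = 0; pocket floor 4 mm and wall tops 16 mm above the desk, walls 4 mm. Origin at its underside's centre, on the desk. End block and brass knob at its -x end just like the tray's: the pocket at x = -96 mm is next to the knob. Left or right of the tray.
- ink_pad: Bystander: closed ink pad tin, 100 x 60 x 16 mm, loose, flat on the desk between the rows. Origin at the centre of its underside, long side along x.
- mug: Bystander: white mug, 80 mm across, 90 mm high, loose, beyond the ink pad. Origin at the centre of its underside, handle at its +y side.
- stapler: Bystander: desk stapler, 140 x 34 x 52 mm, loose, at the left of the rows. Origin at the centre of its underside, long side along x.

How it is judged:
At the end, for the whole second after the job is handed in: Each stamp upright (0.08 rad) in its own rack pocket, foot on the floor (3 mm), centre within 18 mm of the pocket centre along x and y, in the reverse of the rests' order (nearest the tray's knob now farthest from the rack's knob); all released and at rest ((x of stamp_round in the frame of rack between -0.114 and -0.078 m or x of stamp_round in the frame of rack between -0.05 and -0.014 m or x of stamp_round in the frame of rack between 0.014 and 0.05 m or x of stamp_round in the frame of rack between 0.078 and 0.114 m) and y of stamp_round in the frame of rack between -0.018 and 0.018 m and z of stamp_round in the frame of rack between 0.001 and 0.007 m and angle between each of stamp_round, stamp_square, stamp_oblong, stamp_octagon's own z axis and vertical below 0.08 rad and linear speed of each of stamp_round, stamp_square, stamp_oblong, stamp_octagon below 0.02 m/s and angular speed of each of stamp_round, stamp_square, stamp_oblong, stamp_octagon below 0.2 rad/s and (x of stamp_square in the frame of rack between -0.114 and -0.078 m or x of stamp_square in the frame of rack between -0.05 and -0.014 m or x of stamp_square in the frame of rack between 0.014 and 0.05 m or x of stamp_square in the frame of rack between 0.078 and 0.114 m) and y of stamp_square in the frame of rack between -0.018 and 0.018 m and z of stamp_square in the frame of rack between 0.001 and 0.007 m and (x of stamp_oblong in the frame of rack between -0.114 and -0.078 m or x of stamp_oblong in the frame of rack between -0.05 and -0.014 m or x of stamp_oblong in the frame of rack between 0.014 and 0.05 m or x of stamp_oblong in the frame of rack between 0.078 and 0.114 m) and y of stamp_oblong in the frame of rack between -0.018 and 0.018 m and z of stamp_oblong in the frame of rack between 0.001 and 0.007 m and (x of stamp_octagon in the frame of rack between -0.114 and -0.078 m or x of stamp_octagon in the frame of rack between -0.05 and -0.014 m or x of stamp_octagon in the frame of rack between 0.014 and 0.05 m or x of stamp_octagon in the frame of rack between 0.078 and 0.114 m) and y of stamp_octagon in the frame of rack between -0.018 and 0.018 m and z of stamp_octagon in the frame of rack between 0.001 and 0.007 m and ((x of rest_round in the frame of rest_square above 0.03 m and ((x of stamp_round in the frame of rack below -0.064 m and x of stamp_square in the frame of rack above -0.064 m) or (x of stamp_round in the frame of rack below 0 m and x of stamp_square in the frame of rack above 0 m) or (x of stamp_round in the frame of rack below 0.064 m and x of stamp_square in the frame of rack above 0.064 m))) or (x of rest_round in the frame of rest_square below -0.03 m and ((x of stamp_square in the frame of rack below -0.064 m and x of stamp_round in the frame of rack above -0.064 m) or (x of stamp_square in the frame of rack below 0 m and x of stamp_round in the frame of rack above 0 m) or (x of stamp_square in the frame of rack below 0.064 m and x of stamp_round in the frame of rack above 0.064 m)))) and ((x of rest_round in the frame of rest_oblong above 0.03 m and ((x of stamp_round in the frame of rack below -0.064 m and x of stamp_oblong in the frame of rack above -0.064 m) or (x of stamp_round in the frame of rack below 0 m and x of stamp_oblong in the frame of rack above 0 m) or (x of stamp_round in the frame of rack below 0.064 m and x of stamp_oblong in the frame of rack above 0.064 m))) or (x of rest_round in the frame of rest_oblong below -0.03 m and ((x of stamp_oblong in the frame of rack below -0.064 m and x of stamp_round in the frame of rack above -0.064 m) or (x of stamp_oblong in the frame of rack below 0 m and x of stamp_round in the frame of rack above 0 m) or (x of stamp_oblong in the frame of rack below 0.064 m and x of stamp_round in the frame of rack above 0.064 m)))) and ((x of rest_round in the frame of rest_octagon above 0.03 m and ((x of stamp_round in the frame of rack below -0.064 m and x of stamp_octagon in the frame of rack above -0.064 m) or (x of stamp_round in the frame of rack below 0 m and x of stamp_octagon in the frame of rack above 0 m) or (x of stamp_round in the frame of rack below 0.064 m and x of stamp_octagon in the frame of rack above 0.064 m))) or (x of rest_round in the frame of rest_octagon below -0.03 m and ((x of stamp_octagon in the frame of rack below -0.064 m and x of stamp_round in the frame of rack above -0.064 m) or (x of stamp_octagon in the frame of rack below 0 m and x of stamp_round in the frame of rack above 0 m) or (x of stamp_octagon in the frame of rack below 0.064 m and x of stamp_round in the frame of rack above 0.064 m)))) and ((x of rest_square in the frame of rest_oblong above 0.03 m and ((x of stamp_square in the frame of rack below -0.064 m and x of stamp_oblong in the frame of rack above -0.064 m) or (x of stamp_square in the frame of rack below 0 m and x of stamp_oblong in the frame of rack above 0 m) or (x of stamp_square in the frame of rack below 0.064 m and x of stamp_oblong in the frame of rack above 0.064 m))) or (x of rest_square in the frame of rest_oblong below -0.03 m and ((x of stamp_oblong in the frame of rack below -0.064 m and x of stamp_square in the frame of rack above -0.064 m) or (x of stamp_oblong in the frame of rack below 0 m and x of stamp_square in the frame of rack above 0 m) or (x of stamp_oblong in the frame of rack below 0.064 m and x of stamp_square in the frame of rack above 0.064 m)))) and ((x of rest_square in the frame of rest_octagon above 0.03 m and ((x of stamp_square in the frame of rack below -0.064 m and x of stamp_octagon in the frame of rack above -0.064 m) or (x of stamp_square in the frame of rack below 0 m and x of stamp_octagon in the frame of rack above 0 m) or (x of stamp_square in the frame of rack below 0.064 m and x of stamp_octagon in the frame of rack above 0.064 m))) or (x of rest_square in the frame of rest_octagon below -0.03 m and ((x of stamp_octagon in the frame of rack below -0.064 m and x of stamp_square in the frame of rack above -0.064 m) or (x of stamp_octagon in the frame of rack below 0 m and x of stamp_square in the frame of rack above 0 m) or (x of stamp_octagon in the frame of rack below 0.064 m and x of stamp_square in the frame of rack above 0.064 m)))) and ((x of rest_oblong in the frame of rest_octagon above 0.03 m and ((x of stamp_oblong in the frame of rack below -0.064 m and x of stamp_octagon in the frame of rack above -0.064 m) or (x of stamp_oblong in the frame of rack below 0 m and x of stamp_octagon in the frame of rack above 0 m) or (x of stamp_oblong in the frame of rack below 0.064 m and x of stamp_octagon in the frame of rack above 0.064 m))) or (x of rest_oblong in the frame of rest_octagon below -0.03 m and ((x of stamp_octagon in the frame of rack below -0.064 m and x of stamp_oblong in the frame of rack above -0.064 m) or (x of stamp_octagon in the frame of rack below 0 m and x of stamp_oblong in the frame of rack above 0 m) or (x of stamp_octagon in the frame of rack below 0.064 m and x of stamp_oblong in the frame of rack above 0.064 m))))); the robot touches nothing.
It fails at once if a stamp is knocked over (angle between any of stamp_round, stamp_square, stamp_oblong, stamp_octagon's own z axis and vertical above 1 rad).
It fails at once if the ink pad is pushed out of place (more than 25 mm) (distance of ink_pad from where it was at the start of the episode above 0.025 m).
It fails at once if the mug is pushed out of place (more than 25 mm) (distance of mug from where it was at the start of the episode above 0.025 m).
It fails at once if the stapler is pushed out of place (more than 25 mm) (distance of stapler from where it was at the start of the episode above 0.025 m).
It also fails if it takes over 109 s, if anything falls off the work surface, if the arm or the gripper's body presses on something with over 40 N, if the wrist force passes 120 N, or if a joint passes its speed limit or range.

## Working session

There is one attempt and no reset: what is moved stays moved. The work goes in short steps, Python scripts to look and compute and a tool call to move; the robot and the scene stay as the last step left them, time stands still between calls to the robot, and variables do not carry over. Pictures are saved under pics/ and viewed, and the job is handed in when it is done.

Besides the shell and the picture viewer there is one more tool, called after "Request:" as name(argument=value, ...) on one line, values as JSON. send_rows: Moves the arm, as the interface text tells. Its arguments: {"type":"object","properties":{"steps":{"type":"array","items":{"type":"number"}},"force":{"type":"number"}},"required":["steps"]}

```bash
mkdir -p pics
python3 - <<'E'
from rig import robot,cams
import cv2,numpy as np
o=robot.get_obs();print(o,robot.grip_point_offset)
for n in("top","side"):
    c=cams.camera(n);cv2.imwrite(f"pics/{n}0.png",c["color"][:,:,::-1]);np.savez(f"{n}0.npz",**c);print(n,c["intrinsics"],c["k1"],c["extrinsics"])
E
```

```text
{'time': 0.0, 'q': array([ 1.04350335e+00,  5.28473294e-01,  1.43389808e+00, -1.15582621e-06,
        1.18137801e+00, -1.78469921e-01]), 'joint_velocities': array([-0.00063972,  0.00040148, -0.00193487, -0.0003374 ,  0.00310215,
       -0.00080879]), 'joint_torque': array([-3.79056155e-04, -4.40035307e+01, -1.76590830e+01,  6.31433772e-02,
        5.81625151e-02, -1.66423329e-04]), 'position': array([0.21320351, 0.58673826, 0.22156859]), 'tool_rot': array([ 1.73528307e-01,  9.84828292e-01, -1.01210124e-03, -3.72184686e-04]), 'ft_force': array([-0.88882512,  0.3572492 , -0.11637064]), 'moment': array([-0.02246396, -0.01604095,  0.02646234]), 'grip_width': 0.08709029945683203} 0.0187
top [[385.34783893   0.         255.61748003]
 [  0.         385.34783893 193.44169495]
 [  0.           0.           1.        ]] -0.11915925672887193 [[-0.01141888 -0.98303233  0.18307659  0.42988782]
 [-0.9995071   0.01657553  0.02666118  0.07347612]
 [-0.0292434  -0.18268191 -0.98273707  0.95810511]
 [ 0.          0.          0.          1.        ]]
side [[405.06960833   0.         250.68101606]
 [  0.         405.06960833 194.73894433]
 [  0.           0.           1.        ]] -0.016926301314451508 [[ 0.99493572 -0.07579664  0.06601346  0.54210068]
 [-0.09903287 -0.62692419  0.77276035 -0.71145701]
 [-0.0171872  -0.77538438 -0.63125563  0.70898564]
 [ 0.          0.          0.          1.        ]]
```

View pics/top0.png

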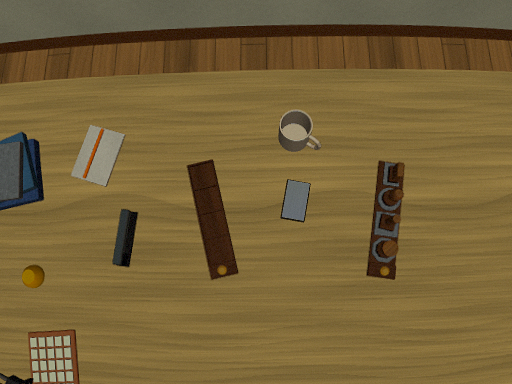

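View pics/side0.png

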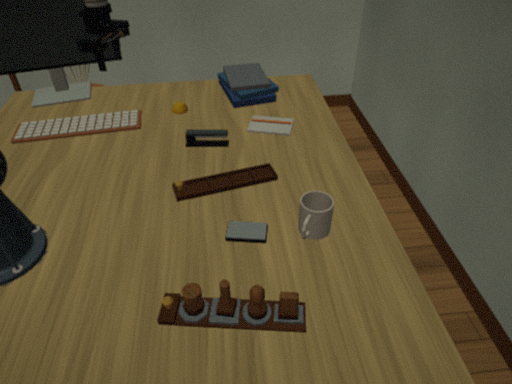

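The tray is on the right, with its knob at (385,271). From the knob the order is octagon, square, round, oblong. The rack is on the left with its knob at (222,270). Next I'll measure both holders.

```bash
cat > h.py <<'E'
import numpy as np,cv2
def pts(c):
    K=c["intrinsics"];k1=float(c["k1"]);E=c["extrinsics"];Z=c["range_z"]
    h,w=Z.shape;u,v=np.meshgrid(np.arange(w),np.arange(h))
    xy=np.stack([(u-K[0,2])/K[0,0],(v-K[1,2])/K[1,1]],-1)
    rd=np.linalg.norm(xy,axis=-1);r=rd.copy()
    for _ in range(20): r=rd/(1+k1*r*r)
    s=xy/(1+k1*r*r)[...,None]
    P=np.concatenate([s*Z[...,None],Z[...,None]],-1)
    P=P@E[:3,:3].T+E[:3,3]; P[Z==0]=np.nan
    return P
E
python3 - <<'E'
from h import *
for n in("top","side"):
    c=np.load(f"{n}0.npz");P=pts(c);C=c["color"].astype(int)
    for nm,(x0,x1,y0,y1) in dict(rack=(.3,.7,.05,.3),tray=(.3,.7,-.4,-.15)).items():
        m=(P[...,0]>x0)&(P[...,0]<x1)&(P[...,1]>y0)&(P[...,1]<y1)
        dark=(C.sum(-1)<150)
        print(n,nm,"desk z",np.nanmedian(P[...,2][m&(C.sum(-1)>240)]))
        mm=(m&dark)
        mm=cv2.morphologyEx(mm.astype(np.uint8),cv2.MORPH_CLOSE,np.ones((9,9)))
        nl,L,st,_=cv2.connectedComponentsWithStats(mm); k=1+np.argmax(st[1:,4]);mm=(L==k)&np.isfinite(P[...,2])&(P[...,2]<.022)
        r=cv2.minAreaRect(P[mm][:,:2].astype(np.float32)*1000);print(n,nm,mm.sum(),r,np.median(P[mm][:,2]))
        g=m&(C[...,0]>C[...,2]*2.5)&(C[...,0]>110)&(P[...,2]>.028)&(P[...,2]<.05)
        print(" knob",g.sum(),P[g].mean(0) if g.any() else 0)
    # stamp tops
    m=(P[...,2]>.045)&(P[...,0]>.35)&(P[...,0]<.72)&(P[...,1]<-.2)&(P[...,1]>-.4)
    nl,L,st,_=cv2.connectedComponentsWithStats(m.astype(np.uint8))
    for k in range(1,nl):
        q=P[L==k];
        if len(q)<8: continue
        t=q[q[:,2]>q[:,2].max()-.006]
        print("top",len(q),t.mean(0),(t.max(0)+t.min(0))/2,q[:,2].max())
c=np.load("top0.npz")["color"][:,:,::-1]
a=cv2.resize(c[155:285,360:415],None,fx=4.4,fy=4.4,interpolation=2);b=cv2.resize(c[155:285,180:250],None,fx=4.4,fy=4.4,interpolation=2)
cv2.imwrite("pics/z0.png",np.hstack([b,a]))
E
```

```text
top rack desk z -0.000993001528555415
top rack 3107 ((546.7684936523438, 209.48643493652344), (293.3017578125, 67.37030792236328), 12.75516414642334) 0.0038395305698104565
 knob 50 [0.41929346 0.18097949 0.0382656 ]
top tray desk z -0.0006960424144358823
top tray 1849 ((538.3521118164062, -227.58270263671875), (71.74352264404297, 291.7118225097656), 79.8433609008789) 0.011739676925145548
 knob 51 [ 0.41052191 -0.20349502  0.03827586]
top 148 [ 0.64720142 -0.24649689  0.07530617] [ 0.64680818 -0.24683327  0.07572948] 0.07867537022017634
top 152 [ 0.58857107 -0.23277897  0.08687062] [ 0.58783324 -0.23310676  0.08785867] 0.09085364287546094
top 103 [ 0.5276497  -0.2213745   0.09529297] [ 0.52758381 -0.22196611  0.09543605] 0.09823737125951049
top 176 [ 0.46261206 -0.21190498  0.07249571] [ 0.46119214 -0.21245385  0.07309838] 0.07609503792073158
side rack desk z 0.0037856243305202097
side rack 1756 ((548.6868286132812, 211.24972534179688), (293.1630554199219, 73.14118194580078), 13.15231704711914) 0.009967429323497035
 knob 18 [0.42121867 0.17958838 0.0429071 ]
side tray desk z 0.002147626197120278
side tray 2934 ((542.0206298828125, -220.45745849609375), (78.84632873535156, 291.30419921875), 80.33576965332031) 0.014637050524244855
 knob 47 [ 0.41190664 -0.20646754  0.04227025]
top 239 [ 0.52926599 -0.22135969  0.09820345] [ 0.52965479 -0.22043435  0.0976275 ] 0.1005824005963809
top 322 [ 0.46401026 -0.21325558  0.07545686] [ 0.46301712 -0.21369818  0.07568286] 0.07867455791477762
top 261 [ 0.59003404 -0.23380375  0.09004031] [ 0.59002059 -0.23357595  0.09057381] 0.09351899736847491
top 320 [ 0.64987567 -0.24699     0.07816366] [ 0.65021295 -0.24646236  0.07782063] 0.08077809436661598
```

View pics/z0.png

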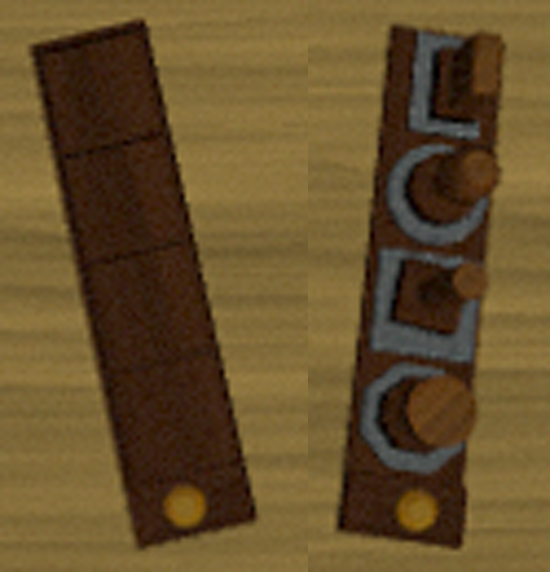

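Order confirmed from the knob: octagon, square, round, oblong. I'll write a shift calculator and move to a wrist-camera view over the tray.

```bash
cat >> h.py <<'E'
from scipy.spatial.transform import Rotation as R
def go(x,y,z,yaw_deg=None,o=None,grip=False):
    """print tool-frame shift to world TCP (or grasp point) x,y,z, tool-y heading yaw_deg"""
    from rig import robot
    o=robot.get_obs(); M=R.from_quat(o["tool_rot"]).as_matrix()
    if grip: z=z-robot.grip_point_offset
    d=M.T@(np.array([x,y,z])-o["position"])
    yw=np.degrees(np.arctan2(M[1,1],M[0,1]));t=0
    if yaw_deg is not None: t=-((yaw_deg-yw+90)%180-90)*np.pi/180
    print("pos",o["position"].round(4),"yaw %.1f"%yw,"tz",M[:,2].round(3),"q6 %.2f"%o["q"][5],"t %.2f"%o["time"]);print("SHIFT",d.round(4),"TURN %.3f"%t)
E
python3 - <<'E'
from h import *
go(.5,.2,.28,79.5)
E
```

```text
pos [0.2132 0.5868 0.2217] yaw 70.0 tz [-0.001 -0.002 -1.   ] q6 -0.18 t 0.10
SHIFT [-0.4017 -0.2656 -0.058 ] TURN -0.166
```

Request:
send_rows(steps=[0.087, -0.05, -0.033, -0.058, -0.1, 0.087, -0.1, -0.066, -0.058, -0.166, 0.087, -0.16, -0.1, -0.058, -0.166, 0.087, -0.21, -0.14, -0.058, -0.166, 0.087, -0.26, -0.17, -0.058, -0.166, 0.087, -0.31, -0.2, -0.058, -0.166, 0.087, -0.36, -0.23, -0.058, -0.166, 0.087, -0.4, -0.265, -0.058, -0.166])

```text
time: 1.1
position: [0.4999, 0.1994, 0.2798]
tool_rot: [0.091, 0.996, -0.001, -0.0]
ft_force: [0.4, 1.0, 0.6]
grip_width: 0.0871
```

Run:
```python
from h import *
go(.54,-.2,.30,79.5)
```

```text
pos [0.4999 0.1994 0.2798] yaw 79.5 tz [-0.001 -0.001 -1.   ] q6 -1.21 t 1.10
SHIFT [-0.1121 -0.3855 -0.0197] TURN 0.000
```

Run:
```python
from h import *
from rig import cams
c=cams.camera("wrist");np.savez("w_rack.npz",**c);cv2.imwrite("pics/w_rack.png",c["color"][:,:,::-1]);print(c["extrinsics"],c["k1"],c["intrinsics"])
```

```text
[[ 0.18104589  0.95403495  0.23882985  0.43454189]
 [ 0.9834738  -0.17530716 -0.04524033  0.21149833]
 [-0.00129227  0.24307347 -0.97000702  0.44202768]
 [ 0.          0.          0.          1.        ]] 0.013604173123502858 [[269.62442627   0.         252.13962495]
 [  0.         269.62442627 189.64505707]
 [  0.           0.           1.        ]]
```

View pics/w_rack.png

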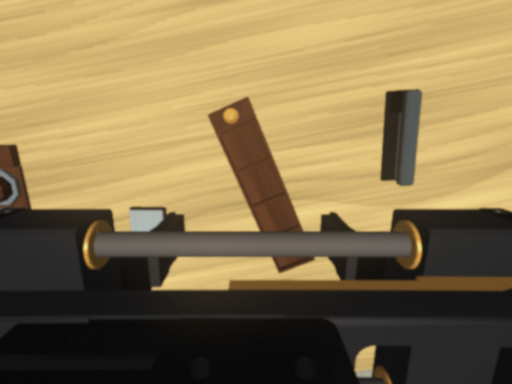

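Request:
send_rows(steps=[0.087, -0.014, -0.048, -0.02, 0, 0.087, -0.028, -0.096, -0.02, 0, 0.087, -0.042, -0.144, -0.02, 0, 0.087, -0.056, -0.192, -0.02, 0, 0.087, -0.07, -0.24, -0.02, 0, 0.087, -0.084, -0.29, -0.02, 0, 0.087, -0.098, -0.34, -0.02, 0, 0.087, -0.112, -0.385, -0.02, 0])

```text
time: 2.15
position: [0.5422, -0.2078, 0.3026]
tool_rot: [0.094, 0.996, -0.003, 0.002]
ft_force: [1.2, -0.0, -0.1]
grip_width: 0.0867
```

Run:
```python
from h import *
from rig import cams
c=cams.camera("wrist");np.savez("w_tray.npz",**c);cv2.imwrite("pics/w_tray.png",c["color"][:,:,::-1])
```

```text
(no output)
```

View pics/w_tray.png

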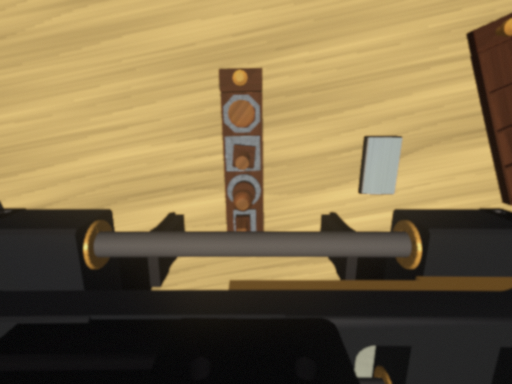

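The wrist view shows the rack knob at (231,116), and the tray knob at (240,77) with its row running down column 241. I'll refine the poses from these images.

Run:
```python
from h import *
for f,(x0,x1,y0,y1) in dict(w_rack=(.35,.72,.1,.32),w_tray=(.35,.72,-.33,-.14)).items():
    c=np.load(f+".npz");P=pts(c);C=c["color"].astype(int)
    m=(P[...,0]>x0)&(P[...,0]<x1)&(P[...,1]>y0)&(P[...,1]<y1); m[205:,:200]=0;m[205:,320:]=0
    g=m&(C[...,0]>C[...,2]*2.5)&(C[...,0]>150)&(P[...,2]>.026)&(P[...,2]<.05)
    q=P[g];print(f,"knob",g.sum(),q.mean(0),(q.max(0)+q.min(0))/2)
    print(" desk z",np.nanmedian(P[...,2][m&(C.sum(-1)>400)]))
    if f=="w_rack":
        mm=m&(C.sum(-1)<230)&(C[...,0]>C[...,2]*1.4)
        mm=cv2.morphologyEx(mm.astype(np.uint8),cv2.MORPH_OPEN,np.ones((3,3)));mm=cv2.morphologyEx(mm,cv2.MORPH_CLOSE,np.ones((9,9)))
        nl,L,st,_=cv2.connectedComponentsWithStats(mm); k=1+np.argmax(st[1:,4]);mm=(L==k)&(P[...,2]<.025)
        # width centreline: bin along axis
        q=P[mm];a=np.radians(12.9);u=np.array([np.cos(a),np.sin(a)]);n=np.array([-u[1],u[0]])
        s=q[:,:2]@u;t=q[:,:2]@n
        print(" s range",s.min(),s.max(),"origin s est",s.min()+.164,s.max()-.130)
        for b in np.arange(s.min()+.01,s.max()-.015,.03):
            k=(s>b)&(s<b+.03);print("  %.3f t %.4f %.4f mid %.4f"%(b,t[k].min(),t[k].max(),(t[k].min()+t[k].max())/2))
    else:
        k=m&(P[...,2]>.05)
        nl,L,st,ce=cv2.connectedComponentsWithStats(k.astype(np.uint8))
        for i in range(1,nl):
            q=P[L==i]
            if len(q)<8: continue
            t=q[q[:,2]>q[:,2].max()-.006];print(" stamp",ce[i],len(q),t.mean(0),(t.max(0)+t.min(0))/2)
from h import *
c=np.load("side0.npz")["color"][:,:,::-1]
cv2.imwrite("pics/z1.png",cv2.resize(c[270:340,150:315],None,fx=4.5,fy=4.5,interpolation=2))
```

```text
w_rack knob 152 [0.41958114 0.18255048 0.0388781 ] [0.41938531 0.18233415 0.03781674]
 desk z 3.4157996776751354e-05
 s range 0.4348751963183466 0.6705985815723058 origin s est 0.5988751963183466 0.5405985815723058
  0.445 t 0.0519 0.1147 mid 0.0833
  0.475 t 0.0519 0.1146 mid 0.0833
  0.505 t 0.0520 0.1147 mid 0.0833
  0.535 t 0.0517 0.1147 mid 0.0832
  0.565 t 0.0514 0.1149 mid 0.0832
  0.595 t 0.0517 0.1152 mid 0.0834
  0.625 t 0.0520 0.1149 mid 0.0834
  0.655 t 0.0762 0.1150 mid 0.0956
w_tray knob 162 [ 0.41157468 -0.20372164  0.03918244] [ 0.41114483 -0.20370346  0.03853956]
 desk z 5.642723119572701e-05
 stamp [241.26701571 112.95462478] 573 [ 0.46252909 -0.20988241  0.07286547] [ 0.46275512 -0.21033812  0.07335889]
 stamp [242.5245098  160.77941176] 204 [ 0.52779723 -0.22073531  0.09582314] [ 0.52799522 -0.22069487  0.09550948]
 stamp [242.70175439 200.25146199] 342 [ 0.58764968 -0.23278758  0.08693943] [ 0.58841918 -0.23277319  0.08688226]
 stamp [259.01724679 243.05613045] 3189 [ 0.51221728 -0.19950898  0.38916125] [ 0.51311208 -0.19977744  0.38871   ]
 stamp [260.96009269 314.10118435] 7768 [ 0.51633339 -0.20090711  0.42044764] [ 0.51636183 -0.20084141  0.42042924]
```

View pics/z1.png

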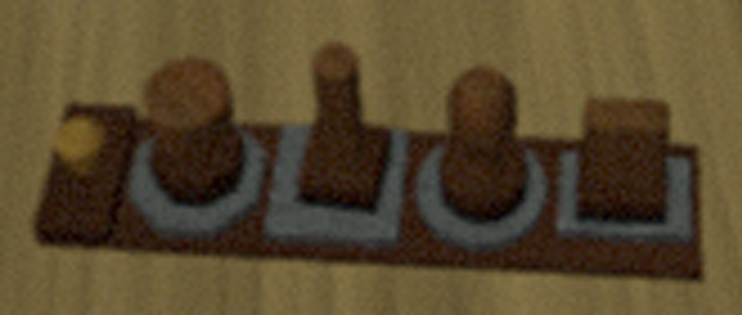

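Run:
```python
from h import *
for f in("top0","side0"):
    c=np.load(f+".npz");P=pts(c)
    m=(P[...,2]>.068)&(abs(P[...,0]-.6485)<.03)&(abs(P[...,1]+.2467)<.03)
    q=P[m];z=np.median(np.sort(q[:,2])[-60:]);q=q[q[:,2]>z-.006]
    print(f,len(q),cv2.minAreaRect(q[:,:2].astype(np.float32)*1000))
go(.4627,-.2112,.11,79.5,grip=True)
```

```text
top0 89 ((647.2977905273438, -246.69497680664062), (14.560270309448242, 33.60895538330078), 79.59781646728516)
side0 144 ((650.3807983398438, -246.44163513183594), (15.61203670501709, 34.205570220947266), 81.44776916503906)
pos [ 0.5434 -0.2145  0.3026] yaw 79.0 tz [ 0.004 -0.014 -1.   ] q6 -1.94 t 2.20
SHIFT [ 0.0813 -0.0095  0.2109] TURN -0.008
```

Request:
send_rows(steps=[0.087, 0.027, -0.003, 0.05, -0.008, 0.087, 0.054, -0.006, 0.09, -0.008, 0.087, 0.0813, -0.0095, 0.13, -0.008, 0.087, 0.0813, -0.0095, 0.16, -0.008, 0.087, 0.0813, -0.0095, 0.185, -0.008, 0.087, 0.0813, -0.0095, 0.2, -0.008, 0.087, 0.0813, -0.0095, 0.2, -0.008])

```text
time: 3.08
position: [0.4622, -0.2105, 0.1013]
tool_rot: [0.092, 0.996, -0.006, 0.002]
ft_force: [-0.1, -0.2, 0.0]
grip_width: 0.087
```

Run:
```python
from h import *
go(.4627,-.2112,.060,79.5,grip=True)
```

```text
pos [ 0.4622 -0.2105  0.1013] yaw 79.5 tz [ 0.003 -0.013 -1.   ] q6 -2.02 t 3.08
SHIFT [-0.0003  0.0001  0.06  ] TURN -0.000
```

Request:
send_rows(steps=[0.087, 0, 0, 0.02, 0, 0.087, 0, 0, 0.04, 0, 0.087, 0, 0, 0.052, 0, 0.087, 0, 0, 0.06, 0, 0.087, 0, 0, 0.06, 0], force=20)

```text
time: 3.7
position: [0.4624, -0.2113, 0.0413]
tool_rot: [0.092, 0.996, -0.006, 0.002]
ft_force: [0.7, 0.3, 0.5]
grip_width: 0.0867
```

Request:
send_rows(steps=[0.03, 0, 0, 0, 0, 0.03, 0, 0, 0, 0, 0.03, 0, 0, 0, 0, 0.03, 0, 0, 0, 0, 0.03, 0, 0, 0, 0, 0.03, 0, 0, 0, 0], force=20)

```text
time: 4.45
position: [0.4624, -0.2112, 0.0413]
tool_rot: [0.092, 0.996, -0.006, 0.002]
ft_force: [-0.6, 0.4, 0.8]
grip_width: 0.0373
```

Request:
send_rows(steps=[0.03, 0, 0, -0.015, 0, 0.03, 0, 0, -0.04, 0, 0.03, 0, 0, -0.075, 0, 0.03, 0, 0, -0.105, 0, 0.03, 0, 0, -0.12, 0, 0.03, 0, 0, -0.12, 0])

```text
time: 5.2
position: [0.4626, -0.21, 0.1624]
tool_rot: [0.092, 0.996, -0.007, 0.003]
ft_force: [-0.1, 0.8, -1.4]
grip_width: 0.0373
```

Run:
```python
from h import *
from rig import robot
print(robot.get_obs()["grip_width"],robot.get_obs()["ft_force"])
go(.6570,.2356,.1613,102.9)
```

```text
0.037255508446005996 [-0.07325147  0.77738743 -1.4117444 ]
pos [ 0.4626 -0.21    0.1624] yaw 79.5 tz [ 0.004 -0.014 -1.   ] q6 -2.02 t 5.20
SHIFT [-0.1099  0.4736 -0.0042] TURN -0.409
```

Request:
send_rows(steps=[0.03, -0.006, 0.025, -0.002, -0.03, 0.03, -0.016, 0.07, -0.002, -0.08, 0.03, -0.028, 0.12, -0.002, -0.13, 0.03, -0.041, 0.175, -0.004, -0.18, 0.03, -0.053, 0.23, -0.004, -0.24, 0.03, -0.066, 0.285, -0.004, -0.29, 0.03, -0.077, 0.33, -0.004, -0.34, 0.03, -0.084, 0.36, -0.004, -0.38])

```text
time: 6.2
position: [0.6104, 0.1309, 0.1603]
tool_rot: [-0.1, 0.995, -0.007, -0.0]
ft_force: [-0.2, -0.6, -0.5]
grip_width: 0.0378
```

Run:
```python
from h import *
go(.6570,.2356,.1613,102.9)
```

```text
pos [0.6104 0.1309 0.1603] yaw 101.4 tz [ 0.001 -0.014 -1.   ] q6 -1.72 t 6.20
SHIFT [-0.0665  0.0934 -0.0024] TURN -0.025
```

Request:
send_rows(steps=[0.03, -0.022, 0.03, -0.002, -0.02, 0.03, -0.044, 0.06, -0.002, -0.025, 0.03, -0.059, 0.083, -0.002, -0.025, 0.03, -0.0665, 0.0934, -0.002, -0.025, 0.03, -0.0665, 0.0934, -0.002, -0.025, 0.03, -0.0665, 0.0934, -0.002, -0.025])

```text
time: 6.95
position: [0.6564, 0.2345, 0.1603]
tool_rot: [-0.112, 0.994, -0.007, -0.001]
ft_force: [0.3, 0.1, 0.5]
grip_width: 0.0374
```

Run:
```python
from h import *
from rig import cams
go(.6570,.2356,.0313,102.9)
c=cams.camera("wrist");a=c["color"][:,:,::-1];cv2.imwrite("pics/w1.png",a)
```

```text
pos [0.6564 0.2345 0.1603] yaw 102.8 tz [-0.    -0.015 -1.   ] q6 -1.60 t 6.95
SHIFT [-0.0013  0.0028  0.1289] TURN -0.001
```

View pics/w1.png

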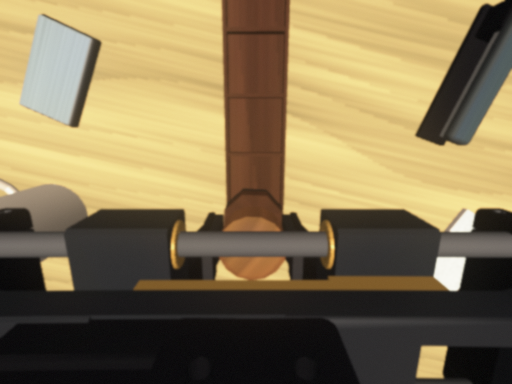

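The octagon stamp is over the last pocket, and the rack axis is centred at column 256 in line with the tool. Lowering now.

Request:
send_rows(steps=[0.03, -0.001, 0.002, 0.03, 0, 0.03, -0.001, 0.002, 0.07, 0, 0.03, -0.001, 0.0025, 0.1, 0, 0.03, -0.0013, 0.0028, 0.115, 0, 0.03, -0.0013, 0.0028, 0.122, 0, 0.03, -0.0013, 0.0028, 0.127, 0, 0.03, -0.0013, 0.0028, 0.127, 0])

```text
time: 7.88
position: [0.6577, 0.2356, 0.0343]
tool_rot: [-0.112, 0.994, -0.007, -0.0]
ft_force: [-0.7, -0.2, -0.4]
grip_width: 0.0374
```

Request:
send_rows(steps=[0.03, 0, 0, 0.001, 0, 0.03, 0, 0, 0.001, 0])

```text
time: 8.12
position: [0.6581, 0.2357, 0.034]
tool_rot: [-0.112, 0.994, -0.007, 0.0]
ft_force: [-0.3, -1.1, -0.8]
grip_width: 0.0375
```

Request:
send_rows(steps=[0.03, 0, 0, 0.0025, 0, 0.03, 0, 0, 0.0025, 0, 0.03, 0, 0, 0.0025, 0])

```text
time: 8.5
position: [0.6581, 0.2357, 0.0314]
tool_rot: [-0.112, 0.994, -0.007, 0.0]
ft_force: [-0.6, 0.3, -0.2]
grip_width: 0.0372
```

Request:
send_rows(steps=[0.03, 0, 0, 0.0015, 0, 0.03, 0, 0, 0.0015, 0, 0.03, 0, 0, 0.0015, 0])

```text
time: 8.88
position: [0.6581, 0.2357, 0.0313]
tool_rot: [-0.112, 0.994, -0.007, 0.0]
ft_force: [-2.3, -0.7, 6.3]
grip_width: 0.0374
```

Contact at 6 N, so the stamp is on the floor. Releasing and rising.

Request:
send_rows(steps=[0.087, 0, 0, 0, 0, 0.087, 0, 0, 0, 0, 0.087, 0, 0, 0, 0, 0.087, 0, 0, 0, 0, 0.087, 0, 0, 0, 0])

```text
time: 9.5
position: [0.658, 0.2357, 0.0311]
tool_rot: [-0.112, 0.994, -0.007, 0.0]
ft_force: [0.7, 0.3, 0.4]
grip_width: 0.0791
```

Request:
send_rows(steps=[0.087, 0, 0, -0.02, 0, 0.087, 0, 0, -0.05, 0, 0.087, 0, 0, -0.1, 0, 0.087, 0, 0, -0.14, 0, 0.087, 0, 0, -0.16, 0, 0.087, 0, 0, -0.16, 0])

```text
time: 10.25
position: [0.6593, 0.2384, 0.195]
tool_rot: [-0.112, 0.994, -0.007, 0.004]
ft_force: [0.8, 0.1, 0.1]
grip_width: 0.0866
```

Run:
```python
from h import *
go(.528,-.2213,.19,79.5)
from rig import cams
c=cams.camera("top");P=pts(c);cv2.imwrite("pics/t1.png",c["color"][:,:,::-1])
m=(P[...,2]>.045)&(P[...,2]<.1)&(P[...,0]>.4)&(P[...,0]<.72)&(P[...,1]>.15)&(P[...,1]<.3)
q=P[m];print(len(q),(q.max(0)+q.min(0))/2)
```

```text
pos [0.6593 0.2384 0.195 ] yaw 102.8 tz [ 0.009 -0.013 -1.   ] q6 -1.60 t 10.25
SHIFT [ 0.2302 -0.419   0.0098] TURN 0.407
199 [0.65710321 0.23403878 0.05572015]
```

View pics/t1.png

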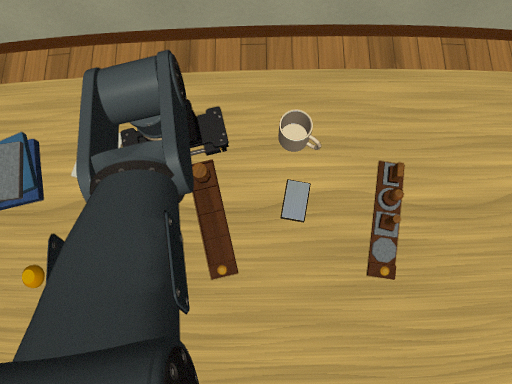

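The octagon stands in the far pocket at (202,172) in the picture. Next is the square.

Request:
send_rows(steps=[0.087, 0.029, -0.052, 0.005, 0.05, 0.087, 0.058, -0.105, 0.01, 0.1, 0.087, 0.087, -0.157, 0.01, 0.15, 0.087, 0.115, -0.21, 0.01, 0.2, 0.087, 0.144, -0.262, 0.01, 0.26, 0.087, 0.173, -0.314, 0.01, 0.32, 0.087, 0.2, -0.367, 0.01, 0.37, 0.087, 0.23, -0.419, 0.01, 0.407])

```text
time: 11.3
position: [0.5255, -0.223, 0.1872]
tool_rot: [0.092, 0.996, -0.006, 0.002]
ft_force: [1.0, -0.3, -0.4]
grip_width: 0.087
```

Request:
send_rows(steps=[0.087, 0, 0, 0, 0, 0.087, 0, 0, 0, 0])

```text
time: 11.55
position: [0.5245, -0.2223, 0.186]
tool_rot: [0.093, 0.996, -0.005, 0.001]
ft_force: [-0.4, 0.8, 0.7]
grip_width: 0.087
```

Run:
```python
from h import *
go(.528,-.2213,.120,79.5,grip=True)
```

```text
pos [ 0.5245 -0.2223  0.186 ] yaw 79.4 tz [ 0.001 -0.01  -1.   ] q6 -1.97 t 11.55
SHIFT [-0.003   0.0025  0.0847] TURN -0.002
```

Request:
send_rows(steps=[0.087, -0.003, 0.0025, 0.04, -0.002, 0.087, -0.003, 0.0025, 0.075, -0.002, 0.087, -0.003, 0.0025, 0.085, -0.002, 0.087, -0.003, 0.0025, 0.085, -0.002])

```text
time: 12.05
position: [0.5281, -0.2199, 0.1006]
tool_rot: [0.091, 0.996, -0.004, 0.0]
ft_force: [-0.6, -0.3, 0.1]
grip_width: 0.0868
```

Run:
```python
from h import *
go(.528,-.2213,.074,79.5,grip=True)
```

```text
pos [ 0.5281 -0.2199  0.1006] yaw 79.6 tz [-0.    -0.009 -1.   ] q6 -1.97 t 12.05
SHIFT [-0.0001 -0.001   0.0453] TURN 0.002
```

Request:
send_rows(steps=[0.087, 0, -0.001, 0.02, 0, 0.087, 0, -0.001, 0.036, 0, 0.087, 0, -0.001, 0.045, 0, 0.087, 0, -0.001, 0.045, 0, 0.06, 0, -0.001, 0.045, 0, 0.04, 0, -0.001, 0.045, 0, 0.01, 0, -0.001, 0.045, 0, 0.01, 0, -0.001, 0.045, 0])

```text
time: 13.05
position: [0.528, -0.2214, 0.0558]
tool_rot: [0.091, 0.996, -0.005, 0.0]
ft_force: [-0.1, 0.2, 0.0]
grip_width: 0.0548
```

Request:
send_rows(steps=[0.01, 0, 0, 0, 0, 0.01, 0, 0, 0, 0, 0.01, 0, 0, 0, 0, 0.01, 0, 0, 0, 0])

```text
time: 13.55
position: [0.528, -0.2213, 0.0559]
tool_rot: [0.091, 0.996, -0.004, 0.0]
ft_force: [-0.4, 0.1, 0.4]
grip_width: 0.0197
```

Request:
send_rows(steps=[0.01, 0, 0, 0, 0, 0.01, 0, 0, -0.015, 0, 0.01, 0, 0, -0.04, 0, 0.01, 0, 0, -0.075, 0, 0.01, 0, 0, -0.105, 0, 0.01, 0, 0, -0.12, 0, 0.01, 0, 0, -0.12, 0])

```text
time: 14.42
position: [0.5285, -0.2205, 0.1771]
tool_rot: [0.091, 0.996, -0.005, 0.002]
ft_force: [-0.2, 0.5, -1.4]
grip_width: 0.019
```

Run:
```python
from h import *
go(.5946,.2213,.176,102.9)
```

```text
pos [ 0.5285 -0.2205  0.1771] yaw 79.6 tz [ 0.002 -0.01  -1.   ] q6 -1.97 t 14.43
SHIFT [ 0.0149  0.4464 -0.0034] TURN -0.407
```

Request:
send_rows(steps=[0.01, 0.001, 0.025, -0.002, -0.03, 0.01, 0.002, 0.07, -0.002, -0.08, 0.01, 0.004, 0.12, -0.002, -0.13, 0.01, 0.006, 0.175, -0.003, -0.18, 0.01, 0.008, 0.23, -0.003, -0.24, 0.01, 0.01, 0.285, -0.003, -0.29, 0.01, 0.011, 0.33, -0.003, -0.34, 0.01, 0.012, 0.37, -0.003, -0.39])

```text
time: 15.42
position: [0.5825, 0.1474, 0.1745]
tool_rot: [-0.105, 0.994, -0.005, -0.001]
ft_force: [0.9, 0.5, -0.6]
grip_width: 0.0194
```

Run:
```python
from h import *
go(.5946,.2213,.176,102.9)
```

```text
pos [0.5825 0.1474 0.1745] yaw 102.1 tz [-0.001 -0.011 -1.   ] q6 -1.71 t 15.43
SHIFT [-0.0273  0.0698 -0.0023] TURN -0.014
```

Request:
send_rows(steps=[0.01, -0.01, 0.025, -0.002, -0.014, 0.01, -0.02, 0.05, -0.002, -0.014, 0.01, -0.0273, 0.0698, -0.002, -0.014, 0.01, -0.0273, 0.0698, -0.002, -0.014, 0.01, -0.0273, 0.0698, 0.02, -0.014, 0.01, -0.0273, 0.0698, 0.06, -0.014, 0.01, -0.0273, 0.0698, 0.09, -0.014, 0.01, -0.0273, 0.0698, 0.09, -0.014])

```text
time: 16.42
position: [0.592, 0.2186, 0.081]
tool_rot: [-0.112, 0.994, -0.006, -0.005]
ft_force: [0.7, -0.3, 0.0]
grip_width: 0.0195
```

Run:
```python
from h import *
go(.5946,.2213,.0459,102.9)
```

```text
pos [0.592  0.2186 0.081 ] yaw 102.8 tz [-0.008 -0.012 -1.   ] q6 -1.60 t 16.43
SHIFT [-0.0035  0.0024  0.0351] TURN -0.001
```

Request:
send_rows(steps=[0.01, -0.0035, 0.0024, 0.015, 0, 0.01, -0.0035, 0.0024, 0.025, 0, 0.01, -0.0035, 0.0024, 0.031, 0, 0.01, -0.0035, 0.0024, 0.034, 0, 0.01, -0.0035, 0.0024, 0.0355, 0, 0.01, -0.0035, 0.0024, 0.036, 0, 0.01, -0.0035, 0.0024, 0.036, 0])

```text
time: 17.3
position: [0.5947, 0.2213, 0.046]
tool_rot: [-0.112, 0.994, -0.006, -0.005]
ft_force: [-1.4, -0.7, 4.5]
grip_width: 0.0194
```

Request:
send_rows(steps=[0.087, 0, 0, 0, 0, 0.087, 0, 0, 0, 0, 0.087, 0, 0, 0, 0, 0.087, 0, 0, 0, 0, 0.087, 0, 0, 0, 0])

```text
time: 17.92
position: [0.5947, 0.2213, 0.0459]
tool_rot: [-0.112, 0.994, -0.006, -0.005]
ft_force: [0.2, 1.3, -0.1]
grip_width: 0.0616
```

Request:
send_rows(steps=[0.087, 0, 0, -0.02, 0, 0.087, 0, 0, -0.05, 0, 0.087, 0, 0, -0.1, 0, 0.087, 0, 0, -0.14, 0, 0.087, 0, 0, -0.145, 0, 0.087, 0, 0, -0.145, 0])

```text
time: 18.68
position: [0.5957, 0.2231, 0.1918]
tool_rot: [-0.112, 0.994, -0.006, -0.004]
ft_force: [0.2, -0.2, -0.4]
grip_width: 0.087
```

Run:
```python
from h import *
go(.589,-.2331,.19,79.5)
from rig import cams
c=cams.camera("side");P=pts(c);cv2.imwrite("pics/s2.png",c["color"][:,:,::-1])
```

```text
pos [0.5957 0.2231 0.1918] yaw 102.8 tz [-0.007 -0.012 -1.   ] q6 -1.60 t 18.68
SHIFT [ 0.1078 -0.4433  0.0074] TURN 0.407
```

View pics/s2.png

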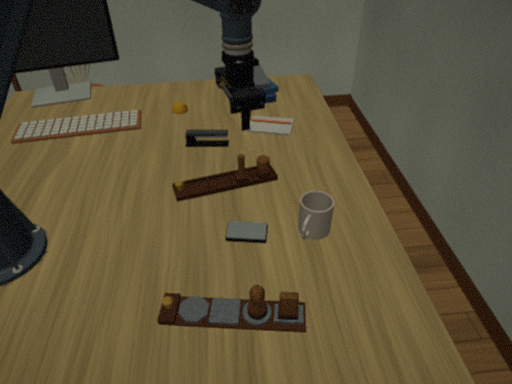

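The square (241,163) and octagon (263,162) both stand in the rack. Next is the round one.

Request:
send_rows(steps=[0.087, 0.0135, -0.055, 0.004, 0.05, 0.087, 0.027, -0.111, 0.007, 0.1, 0.087, 0.04, -0.166, 0.007, 0.15, 0.087, 0.054, -0.222, 0.007, 0.2, 0.087, 0.067, -0.277, 0.007, 0.26, 0.087, 0.081, -0.333, 0.007, 0.32, 0.087, 0.094, -0.388, 0.007, 0.37, 0.087, 0.108, -0.443, 0.007, 0.407])

```text
time: 19.73
position: [0.5867, -0.2343, 0.1873]
tool_rot: [0.092, 0.996, -0.006, -0.006]
ft_force: [0.0, -0.3, 0.0]
grip_width: 0.0871
```

Request:
send_rows(steps=[0.087, 0, 0, 0, 0, 0.087, 0, 0, 0, 0])

```text
time: 19.98
position: [0.5854, -0.2335, 0.1853]
tool_rot: [0.093, 0.996, -0.004, -0.008]
ft_force: [-0.0, -0.2, 0.4]
grip_width: 0.0872
```

Run:
```python
from h import *
go(.589,-.2331,.120,79.5,grip=True)
```

```text
pos [ 0.5854 -0.2335  0.1853] yaw 79.4 tz [-0.016 -0.007 -1.   ] q6 -1.93 t 19.98
SHIFT [-0.0047  0.0019  0.084 ] TURN -0.002
```

Request:
send_rows(steps=[0.087, -0.0047, 0.0019, 0.04, -0.002, 0.087, -0.0047, 0.0019, 0.075, -0.002, 0.087, -0.0047, 0.0019, 0.084, -0.002, 0.087, -0.0047, 0.0019, 0.084, -0.002])

```text
time: 20.48
position: [0.5889, -0.2317, 0.1009]
tool_rot: [0.091, 0.996, -0.004, -0.008]
ft_force: [0.6, -0.6, -0.3]
grip_width: 0.0871
```

Run:
```python
from h import *
go(.589,-.2331,.069,79.5,grip=True)
```

```text
pos [ 0.5889 -0.2317  0.1009] yaw 79.6 tz [-0.018 -0.007 -1.   ] q6 -1.92 t 20.48
SHIFT [-0.0011 -0.0009  0.0506] TURN 0.001
```

Request:
send_rows(steps=[0.087, -0.001, -0.001, 0.02, 0, 0.087, -0.001, -0.001, 0.04, 0, 0.087, -0.001, -0.001, 0.0505, 0, 0.087, -0.001, -0.001, 0.0505, 0, 0.06, -0.001, -0.001, 0.0505, 0, 0.04, -0.001, -0.001, 0.0505, 0, 0.02, -0.001, -0.001, 0.0505, 0, 0.02, -0.001, -0.001, 0.0505, 0])

```text
time: 21.48
position: [0.589, -0.2333, 0.0508]
tool_rot: [0.091, 0.996, -0.004, -0.008]
ft_force: [-0.6, -0.3, -0.4]
grip_width: 0.0549
```

Request:
send_rows(steps=[0.02, 0, 0, 0, 0, 0.02, 0, 0, 0, 0, 0.02, 0, 0, 0, 0, 0.02, 0, 0, 0, 0])

```text
time: 21.98
position: [0.589, -0.2333, 0.0508]
tool_rot: [0.091, 0.996, -0.004, -0.008]
ft_force: [0.4, 0.1, 0.4]
grip_width: 0.0287
```

Request:
send_rows(steps=[0.02, 0, 0, 0, 0, 0.02, 0, 0, -0.015, 0, 0.02, 0, 0, -0.04, 0, 0.02, 0, 0, -0.075, 0, 0.02, 0, 0, -0.105, 0, 0.02, 0, 0, -0.125, 0, 0.02, 0, 0, -0.125, 0])

```text
time: 22.85
position: [0.5924, -0.2331, 0.1785]
tool_rot: [0.091, 0.996, -0.005, -0.006]
ft_force: [0.5, 0.8, -1.1]
grip_width: 0.0295
```

Run:
```python
from h import *
go(.5322,.2071,.176,102.9)
```

```text
pos [ 0.5924 -0.2331  0.1785] yaw 79.6 tz [-0.012 -0.01  -1.   ] q6 -1.92 t 22.85
SHIFT [ 0.1388  0.422  -0.001 ] TURN -0.407
```

Request:
send_rows(steps=[0.02, 0.008, 0.025, -0.001, -0.03, 0.02, 0.022, 0.068, -0.001, -0.08, 0.02, 0.038, 0.115, -0.001, -0.13, 0.02, 0.055, 0.168, -0.001, -0.18, 0.02, 0.072, 0.22, -0.001, -0.24, 0.02, 0.09, 0.274, -0.001, -0.29, 0.02, 0.104, 0.317, -0.001, -0.34, 0.02, 0.117, 0.355, -0.001, -0.39])

```text
time: 23.85
position: [0.5389, 0.1402, 0.1755]
tool_rot: [-0.106, 0.994, -0.004, -0.008]
ft_force: [0.9, -0.3, -0.4]
grip_width: 0.0291
```

Run:
```python
from h import *
go(.5322,.2071,.176,102.9)
```

```text
pos [0.5389 0.1402 0.1755] yaw 102.2 tz [-0.016 -0.009 -1.   ] q6 -1.72 t 23.85
SHIFT [-0.0076  0.0668 -0.0011] TURN -0.013
```

Request:
send_rows(steps=[0.02, -0.003, 0.025, -0.001, -0.013, 0.02, -0.006, 0.05, -0.001, -0.013, 0.02, -0.0076, 0.067, -0.001, -0.013, 0.02, -0.0076, 0.067, -0.001, -0.013, 0.02, -0.0076, 0.067, 0.02, -0.013, 0.02, -0.0076, 0.067, 0.06, -0.013, 0.02, -0.0076, 0.067, 0.09, -0.013, 0.02, -0.0076, 0.067, 0.09, -0.013])

```text
time: 24.85
position: [0.5287, 0.2051, 0.0828]
tool_rot: [-0.112, 0.994, -0.004, -0.012]
ft_force: [-0.4, -0.7, -1.1]
grip_width: 0.0292
```

Run:
```python
from h import *
go(.5322,.2071,.0408,102.9)
```

```text
pos [0.5287 0.2051 0.0828] yaw 102.9 tz [-0.022 -0.011 -1.   ] q6 -1.61 t 24.85
SHIFT [-0.0049  0.0014  0.0419] TURN -0.001
```

Request:
send_rows(steps=[0.02, -0.0049, 0.0014, 0.018, 0, 0.02, -0.0049, 0.0014, 0.03, 0, 0.02, -0.0049, 0.0014, 0.037, 0, 0.02, -0.0049, 0.0014, 0.04, 0, 0.02, -0.0049, 0.0014, 0.0418, 0, 0.02, -0.0049, 0.0014, 0.043, 0, 0.02, -0.0049, 0.0014, 0.043, 0])

```text
time: 25.72
position: [0.5324, 0.2071, 0.0407]
tool_rot: [-0.112, 0.994, -0.004, -0.011]
ft_force: [-1.1, -1.2, 4.2]
grip_width: 0.0292
```

Request:
send_rows(steps=[0.087, 0, 0, 0, 0, 0.087, 0, 0, 0, 0, 0.087, 0, 0, 0, 0, 0.087, 0, 0, 0, 0, 0.087, 0, 0, 0, 0])

```text
time: 26.35
position: [0.5324, 0.2071, 0.0406]
tool_rot: [-0.112, 0.994, -0.004, -0.011]
ft_force: [0.2, -0.2, -0.8]
grip_width: 0.071
```

Request:
send_rows(steps=[0.087, 0, 0, -0.02, 0, 0.087, 0, 0, -0.05, 0, 0.087, 0, 0, -0.1, 0, 0.087, 0, 0, -0.14, 0, 0.087, 0, 0, -0.15, 0, 0.087, 0, 0, -0.15, 0])

```text
time: 27.1
position: [0.5354, 0.2087, 0.1905]
tool_rot: [-0.112, 0.994, -0.004, -0.011]
ft_force: [-0.2, 0.6, 0.4]
grip_width: 0.0874
```

Run:
```python
from h import *
go(.6488,-.2466,.19,80.5)
```

```text
pos [0.5354 0.2087 0.1905] yaw 102.9 tz [-0.021 -0.011 -1.   ] q6 -1.61 t 27.10
SHIFT [-0.0093 -0.4691  0.003 ] TURN 0.390
```

Request:
send_rows(steps=[0.087, -0.001, -0.057, 0.003, 0.05, 0.087, -0.002, -0.114, 0.003, 0.1, 0.087, -0.003, -0.172, 0.003, 0.15, 0.087, -0.005, -0.23, 0.003, 0.2, 0.087, -0.006, -0.289, 0.003, 0.25, 0.087, -0.007, -0.348, 0.003, 0.3, 0.087, -0.008, -0.408, 0.003, 0.35, 0.087, -0.0093, -0.469, 0.003, 0.39])

```text
time: 28.1
position: [0.6477, -0.2477, 0.1867]
tool_rot: [0.083, 0.996, -0.005, -0.012]
ft_force: [1.4, 0.4, 0.5]
grip_width: 0.0868
```

Request:
send_rows(steps=[0.087, 0, 0, 0, 0, 0.087, 0, 0, 0, 0])

```text
time: 28.35
position: [0.646, -0.2469, 0.1835]
tool_rot: [0.084, 0.996, -0.003, -0.015]
ft_force: [-0.0, 0.3, -0.1]
grip_width: 0.0873
```

Run:
```python
from h import *
go(.6488,-.2466,.110,80.5,grip=True)
from rig import cams
c=cams.camera("side");P=pts(c);cv2.imwrite("pics/s3.png",c["color"][:,:,::-1])
```

```text
pos [ 0.646  -0.2469  0.1835] yaw 80.4 tz [-0.031 -0.004 -1.   ] q6 -1.91 t 28.35
SHIFT [-0.0055  0.0016  0.0921] TURN -0.002
```

View pics/s3.png

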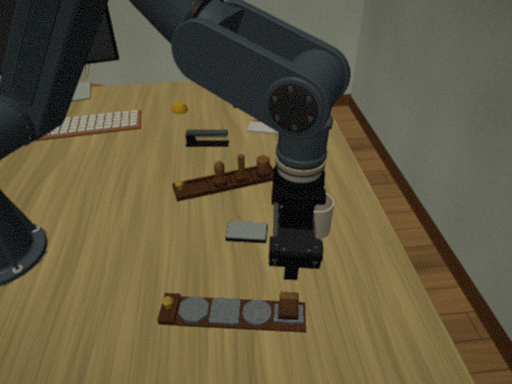

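Request:
send_rows(steps=[0.087, -0.0055, 0.0016, 0.04, -0.002, 0.087, -0.0055, 0.0016, 0.075, -0.002, 0.087, -0.0055, 0.0016, 0.092, -0.002, 0.087, -0.0055, 0.0016, 0.092, -0.002, 0.087, -0.0055, 0.0016, 0.092, -0.002])

```text
time: 29.02
position: [0.6503, -0.2459, 0.0937]
tool_rot: [0.082, 0.997, -0.004, -0.013]
ft_force: [-0.0, 0.7, 0.3]
grip_width: 0.0871
```

Run:
```python
from h import *
go(.6488,-.2466,.060,80.5,grip=True)
```

```text
pos [ 0.6503 -0.2459  0.0937] yaw 80.6 tz [-0.027 -0.006 -1.   ] q6 -1.91 t 29.02
SHIFT [ 0.0001 -0.0004  0.0525] TURN 0.002
```

Request:
send_rows(steps=[0.087, 0, 0, 0.02, 0, 0.087, 0, 0, 0.04, 0, 0.087, 0, 0, 0.0525, 0, 0.087, 0, 0, 0.0525, 0, 0.06, 0, 0, 0.0525, 0, 0.04, 0, 0, 0.0525, 0, 0.005, 0, 0, 0.0525, 0, 0.005, 0, 0, 0.0525, 0])

```text
time: 30.02
position: [0.6491, -0.2463, 0.0417]
tool_rot: [0.082, 0.997, -0.004, -0.013]
ft_force: [0.2, 0.3, 0.2]
grip_width: 0.0552
```

Request:
send_rows(steps=[0.005, 0, 0, 0, 0, 0.005, 0, 0, 0, 0, 0.005, 0, 0, 0, 0, 0.005, 0, 0, 0, 0, 0.005, 0, 0, 0, 0])

```text
time: 30.65
position: [0.6491, -0.2463, 0.0417]
tool_rot: [0.082, 0.997, -0.004, -0.013]
ft_force: [-0.4, -0.1, -0.2]
grip_width: 0.0158
```

Request:
send_rows(steps=[0.005, 0, 0, 0, 0, 0.005, 0, 0, -0.015, 0, 0.005, 0, 0, -0.04, 0, 0.005, 0, 0, -0.075, 0, 0.005, 0, 0, -0.105, 0, 0.005, 0, 0, -0.125, 0, 0.005, 0, 0, -0.125, 0])

```text
time: 31.52
position: [0.6538, -0.2462, 0.1696]
tool_rot: [0.082, 0.997, -0.005, -0.011]
ft_force: [-1.2, 0.4, -1.5]
grip_width: 0.0159
```

Run:
```python
from h import *
go(.4698,.1928,.167,102.9)
```

```text
pos [ 0.6538 -0.2462  0.1696] yaw 80.6 tz [-0.022 -0.009 -1.   ] q6 -1.91 t 31.52
SHIFT [0.2531 0.4031 0.0026] TURN -0.389
```

Request:
send_rows(steps=[0.005, 0.013, 0.02, 0.002, -0.03, 0.005, 0.04, 0.062, 0.002, -0.08, 0.005, 0.07, 0.112, 0.002, -0.13, 0.005, 0.1, 0.16, 0.002, -0.18, 0.005, 0.13, 0.208, 0.002, -0.24, 0.005, 0.16, 0.255, 0.002, -0.29, 0.005, 0.19, 0.302, 0.002, -0.34, 0.005, 0.213, 0.34, 0.002, -0.37])

```text
time: 32.52
position: [0.4969, 0.1258, 0.1669]
tool_rot: [-0.104, 0.995, -0.003, -0.012]
ft_force: [1.3, -0.5, -1.4]
grip_width: 0.0159
```

Run:
```python
from h import *
go(.4698,.1928,.167,102.9)
```

```text
pos [0.4969 0.1258 0.1669] yaw 101.9 tz [-0.024 -0.009 -1.   ] q6 -1.74 t 32.52
SHIFT [ 0.0127  0.0711 -0.    ] TURN -0.017
```

Request:
send_rows(steps=[0.005, 0.005, 0.025, 0, -0.017, 0.005, 0.009, 0.05, 0, -0.017, 0.005, 0.0127, 0.071, 0, -0.017, 0.005, 0.0127, 0.071, 0, -0.017, 0.005, 0.0127, 0.071, 0.02, -0.017, 0.005, 0.0127, 0.071, 0.06, -0.017, 0.005, 0.0127, 0.071, 0.09, -0.017, 0.005, 0.0127, 0.071, 0.09, -0.017])

```text
time: 33.52
position: [0.4661, 0.1906, 0.075]
tool_rot: [-0.112, 0.994, -0.003, -0.015]
ft_force: [-0.4, -0.3, -2.3]
grip_width: 0.0162
```

Run:
```python
from h import *
go(.4698,.1928,.0317,102.9)
from rig import cams
c=cams.camera("side");cv2.imwrite("pics/s4.png",cv2.resize(c["color"][100:250,130:330,::-1],None,fx=4,fy=4,interpolation=2))
```

```text
pos [0.4661 0.1906 0.075 ] yaw 102.8 tz [-0.03  -0.01  -0.999] q6 -1.62 t 33.52
SHIFT [-0.0055  0.0014  0.0431] TURN -0.001
```

View pics/s4.png

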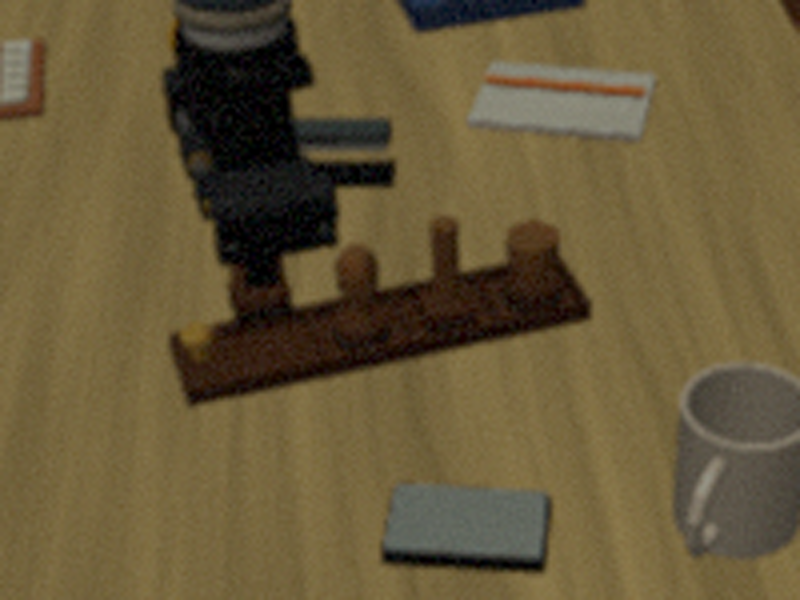

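The oblong hangs over the pocket by the knob, and the other three stamps stand upright. Lowering.

Request:
send_rows(steps=[0.005, -0.0055, 0.0014, 0.018, 0, 0.005, -0.0055, 0.0014, 0.03, 0, 0.005, -0.0055, 0.0014, 0.038, 0, 0.005, -0.0055, 0.0014, 0.041, 0, 0.005, -0.0055, 0.0014, 0.043, 0, 0.005, -0.0055, 0.0014, 0.0438, 0, 0.005, -0.0055, 0.0014, 0.0438, 0])

```text
time: 34.45
position: [0.4714, 0.1932, 0.0326]
tool_rot: [-0.112, 0.994, -0.003, -0.014]
ft_force: [0.1, 0.4, -1.7]
grip_width: 0.016
```

Request:
send_rows(steps=[0.005, 0, 0, 0.0015, 0, 0.005, 0, 0, 0.0015, 0, 0.005, 0, 0, 0.0015, 0])

```text
time: 34.83
position: [0.4715, 0.1932, 0.0315]
tool_rot: [-0.112, 0.994, -0.003, -0.013]
ft_force: [-0.3, -0.7, 5.1]
grip_width: 0.0158
```

Request:
send_rows(steps=[0.07, 0, 0, 0, 0, 0.07, 0, 0, 0, 0, 0.07, 0, 0, 0, 0, 0.07, 0, 0, 0, 0, 0.07, 0, 0, 0, 0])

```text
time: 35.45
position: [0.4715, 0.1932, 0.0314]
tool_rot: [-0.112, 0.994, -0.003, -0.013]
ft_force: [-0.2, 0.3, -0.9]
grip_width: 0.0577
```

Request:
send_rows(steps=[0.07, 0, 0, -0.02, 0, 0.07, 0, 0, -0.05, 0, 0.07, 0, 0, -0.1, 0, 0.07, 0, 0, -0.15, 0, 0.07, 0, 0, -0.19, 0, 0.07, 0, 0, -0.2, 0, 0.07, 0, 0, -0.2, 0])

```text
time: 36.33
position: [0.4764, 0.1951, 0.2313]
tool_rot: [-0.112, 0.994, -0.003, -0.013]
ft_force: [-0.2, 0.3, 0.1]
grip_width: 0.0702
```

Run:
```python
from h import *
go(.43,-.1,.28)
```

```text
pos [0.4764 0.1951 0.2313] yaw 102.9 tz [-0.025 -0.01  -1.   ] q6 -1.62 t 36.33
SHIFT [ 0.1122 -0.2775 -0.0447] TURN 0.000
```

Moving clear so the cameras can check the result.

Request:
send_rows(steps=[0.07, 0.016, -0.04, -0.01, 0, 0.07, 0.032, -0.08, -0.02, 0, 0.07, 0.048, -0.12, -0.03, 0, 0.07, 0.064, -0.16, -0.045, 0, 0.07, 0.08, -0.2, -0.045, 0, 0.07, 0.096, -0.24, -0.045, 0, 0.07, 0.112, -0.277, -0.045, 0, 0.07, 0.112, -0.277, -0.045, 0])

```text
time: 37.33
position: [0.4289, -0.1012, 0.2783]
tool_rot: [-0.11, 0.994, -0.002, -0.015]
ft_force: [0.4, 0.0, 0.8]
grip_width: 0.07
```

Run:
```python
from h import *
from rig import cams,robot
im=[]
O=np.array([.5634,.2142]);a=np.radians(12.9);u=np.array([np.cos(a),np.sin(a)]);n=np.array([-u[1],u[0]])
for f in("top","side"):
    c=cams.camera(f);P=pts(c);C=c["color"][:,:,::-1]
    im.append(cv2.resize(C[150:290,170:260] if f=="top" else C[140:210,160:290],(380,590) if f=="top" else (410,590)))
    m=(P[...,2]>.045)&(P[...,2]<.1)&(P[...,0]>.4)&(P[...,0]<.72)&(P[...,1]>.13)&(P[...,1]<.3)
    nl,L,st,ce=cv2.connectedComponentsWithStats(m.astype(np.uint8))
    for i in range(1,nl):
        q=P[L==i]
        if len(q)<8: continue
        t=q[q[:,2]>q[:,2].max()-.006];p=(t.max(0)+t.min(0))/2;d=p[:2]-O
        print(f,ce[i].round(),"rack x %.4f y %.4f top z %.4f"%(d@u,d@n,np.median(t[:,2])))
    cv2.imwrite(f"pics/{f}9.png",C)
cv2.imwrite("pics/fin.png",np.hstack(im))
print(robot.get_obs()["position"],robot.get_obs()["joint_velocities"].round(3))
```

```text
top [199. 170.] rack x 0.0965 y 0.0008 top z 0.0619
top [204. 195.] rack x 0.0310 y -0.0005 top z 0.0849
top [210. 222.] rack x -0.0342 y -0.0005 top z 0.0766
top [216. 247.] rack x -0.0952 y -0.0006 top z 0.0643
side [241. 162.] rack x 0.0322 y -0.0001 top z 0.0892
side [263. 161.] rack x 0.0982 y -0.0010 top z 0.0671
side [219. 167.] rack x -0.0314 y -0.0001 top z 0.0801
side [197. 174.] rack x -0.0925 y 0.0000 top z 0.0689
[ 0.42903587 -0.09894425  0.27865242] [ 0.028 -0.009 -0.003 -0.001  0.001 -0.002]
```

View pics/top9.png

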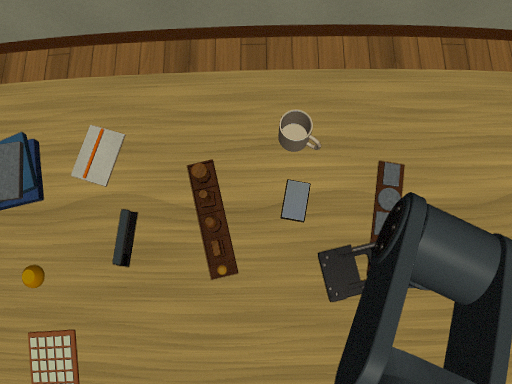

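View pics/fin.png

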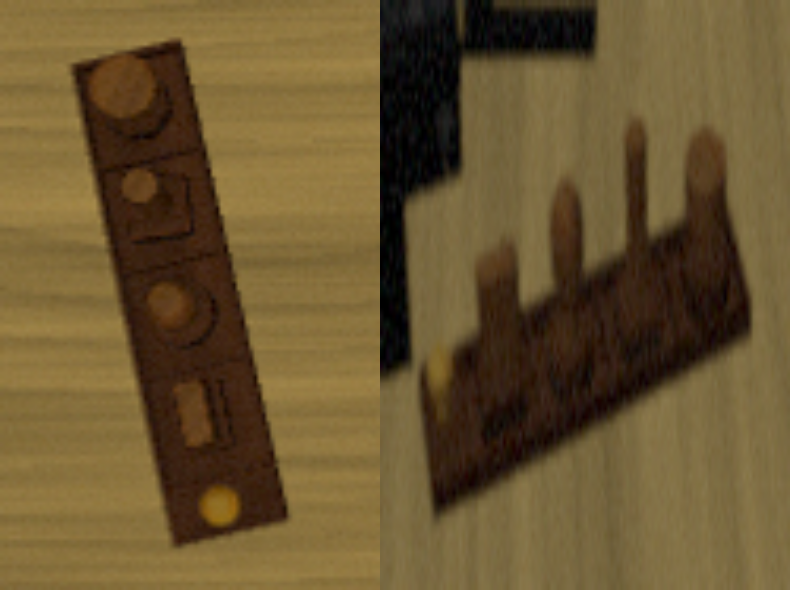

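All four stand upright in their pockets within about 4 mm of centre, in the order oblong, round, square, octagon from the knob. The mug (295,130), ink pad (296,200) and stapler (125,238) haven't moved. Handing in.

```bash
python3 -c "
from rig import hand_in
print(hand_in())"
```

```text
the job is handed in; nothing more can be done
None
```

I moved all four stamps into the rack in reverse order and handed the job in after about 37 s of robot time; no verdict is reported. On the tray, counted from the knob, they stood octagon, square, round, oblong. In the rack, counted from its knob, they now stand oblong, round, square, octagon.

- **Position:** in the last top and side pictures, every stamp's top was within 4 mm of its pocket centre along the rack and 1 mm across it.
- **Upright and seated:** the tops were at the heights expected for feet on the pocket floor, about 2 mm low in the top camera and 3–5 mm high in the side camera. Those offsets match each camera's error on the bare desk. Each stamp met the floor with 4–6 N before I let go.
- **Bystanders:** the mug, ink pad and stapler look unmoved in the pictures, and the gripper was empty and clear of everything.
- **Tool tilt:** the tool drifted to about 0.03 rad off vertical by the last stamp. I could not correct that with the moves available, but the stamps do not show it.

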